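# Fetch the stain-remover tin from behind the bottles

### The arm

A 6-joint arm with a two-finger parallel gripper is mounted at the origin on the work surface. World frame = base frame: x ahead of the robot, y to its left, z up, the work surface at z = 0. Lengths are in mm, angles in rad, forces in N, time in s.
With the tool pointing down it reaches from about 325 to 875 mm from the base axis. Payload 4.4 kg.
Tool frame: the origin (TCP) lies on the centre line of the jaws, within the pads' length; the fingertips stand ahead of it and the grasp point (between the pads) lies 6 mm ahead of it (ctrl.tcp_to_tips is the z of the fingertips in the tool frame, in mm); z points along the fingers, y is the line along which they close (so a half turn about z gives the same grasp; the last joint's range is limited). The gripper opens to 85 mm and grips with 20 to 120 N. Pads are 22 mm wide; open, the fingers measure 114 mm over their backs; the gripper's body (76 mm by 85 mm) begins 54 mm behind the grasp point. The pads swing forward as they close: fully open they stand 13 mm farther back than shut.
Start: joints at [1.185, 0.207, 1.542, -0, 1.393, -0.15], TCP at [134.342, 559.088, 256.282] pointing down, gripper open.
Joint ranges: [-2.73, 2.73], [-0.86, 2.22], [0.23, 2.46], [-1.11, 4.25], [0.08, 2.63], [-2.82, 2.82]. Speed limits (rad/s): [2.79, 2.79, 3.14, 3.14, 3.14, 3.14].

### API

Orientations are given as a 3x3 rotation matrix whose columns are the frame's x, y, z axes.
In Python, from plant import ctrl, sensors, optics gives the robot as it stands. Calls block until the motion is done:
- ctrl.move_ptp(position, orientation): joint-space move of the TCP to a pose.
- ctrl.move_l(position, rot=None, vel=150, threshold=None): straight line of the TCP; rot=None keeps the orientation; vel is the mean speed in mm/s. With threshold (N) it stops when the force on the tool has changed by that much, and returns True; else False.
- ctrl.set_joints(angles): joint-space move.
- ctrl.gripper_to(opening, force=None): finger opening in mm; force is the grip in N (None keeps the last); returns when the fingers have stopped.
- ctrl.hold(seconds).
- ctrl.solve_ik(position, orientation): joint angles nearest the present ones, or None.
- sensors.read_state(): the state.
- optics.grab_frame(name): name is "scene" or "side" or "wrist"; returns (picture, depth): 420x560x3 uint8, red, green, blue; 420x560 float32, mm along the optical axis (not along the pixel's ray), 0 where there is no reading.
- optics.camera_params(name): a dict with "mtx" (3x3 intrinsics, pixels), "R" (3x3) and "t" (3): a world point X has camera coordinates R X + t; the wrist camera has in their place "T_tool_cam" (4x4, takes a point from camera to tool coordinates, whose origin is the TCP and whose axes are the flange's). Camera axes: x right, y down, z forward; pixel columns grow to the right and rows downward; lengths in mm; the calibration is good to about 2 mm. A picture is of the moment at which its call begins: read the wrist's pose just before it. camera_params takes no time and is no camera call.
A pose or a line that the arm cannot do raises ctrl.MotionError and nothing moves.
- ctrl.finish_job(): hands the job in; it is judged then, once.
The state is a dict: "t": time; "q": joint angles; "qvel": joint speeds; "tau": joint torques, N m; "eef_pos": TCP position; "eef_rot": TCP orientation; "force": force on the tool from outside, world axes, zero at the start; "wrist_torque": the same for the moment, N m; "grip_width": finger opening in mm; "grasp_force": force on a finger pad.
Only numpy, scipy, OpenCV 4.12 (cv2) and the standard library are available. Lean on these libraries where they do the work, as an engineer would, in place of code of your own. Each camera call takes 0.05 s, during which the arm holds its last target. There are 200 camera calls.

### The job

The low stain-remover tin in the grey supply tray is hemmed in by three bottles. First stand all three bottles upright on the black rubber mat at the side, then take the tin out and set it down flat in the middle of the round cork coaster, and only then put each bottle back upright in the tray on the very spot where it stood at the start. Keep the bottles and the tin upright throughout, and leave the soap, the sink plug and the measuring cup where they are.

Things in the scene. Friction and masses are not known exactly. Their poses are not given: they have to be found in the camera images.
- square_bottle: Plain white bottle with square body 48 x 48 mm, 84 mm high, short neck, and a grey round cap 32 mm across from 92 to 128 mm above its underside; grip the cap, 115 mm up. Origin: centre of the underside, z up. Starts within 3 mm of the centre of the front, left or right spot of the tray (varies). Loose, about 0.2 kg.
- round_bottle: Plain white round bottle, 58 mm across, straight to 68 mm, then a long sloping shoulder to a narrow grey round cap 24 mm across, from 100 to 140 mm above its underside; grip the cap, 122 mm up. Origin: centre of the underside, z up. Starts within 3 mm of the centre of the front, left or right spot of the tray (varies). Loose, about 0.2 kg.
- spray_can: Bare metal round can, 54 mm across and 86 mm high, sloping to 96 mm, with a wide grey bevelled round cap 38 mm across from 96 to 122 mm (bevelled to 128 mm) above its underside; grip the cap, 116 mm up. Origin: centre of the underside, z up. Starts within 3 mm of the centre of the front, left or right spot of the tray (varies). Loose, about 0.2 kg.
- tin: Low round metal tin with a pale round label on its lid, 56 mm across, 42 mm high, the only low round tin in the tray; it stands on the back middle spot, with the bottles about 10 mm off it in front, left and right. Grip it across its side, about 26 mm up. Origin: centre of the underside, z up. Loose; about 0.12 kg.
- supply_tray: Grey fixed tray, x from -115 to 65 mm, y +-120 mm; inner floor 6 mm above its origin; lip 15 mm high, at the back (+x) 35 mm. x points away from the robot, turned up to 0.3 rad. Flush dark round spots 64 mm across at (x, y) mm: front (-70, 0), left (-30, 65), right (-30, -65) for the bottles, back (0, 0) for the tin. Origin: on the table under the tin's spot.
- drain_mat: Black rubber mat, fixed, 280 mm (its x, pointing roughly away from the robot) by 130 mm (its y), 4 mm thick, empty at the start; on the left or right of the tray. Room for three bottles in a row along its x. Origin: centre of its underside; its top is 4 mm higher.
- coaster: Round cork coaster, fixed, 120 mm across, 6 mm thick, on the other side of the tray from the mat. Origin: centre of its underside; its top is 6 mm higher.
- soap_bar: Bystander: small white soap bar 26 x 40 x 18 mm in the tray's back left corner. Origin: centre of the underside. Leave it.
- sink_plug: Bystander: small black rubber sink plug, 34 mm across, 26 mm high, in the tray's back right corner. Origin: centre of the underside. Leave it.
- measure_cup: Bystander: small white open measuring cup, 50 mm across, 45 mm high, standing 115 to 140 mm beyond the coaster's centre. Origin: centre of the underside. Leave it.
Not all that is in view belongs to the job. What is shaped like the tin but yellow is not meant. Leave any orange look-alike of the spray_can alone.

How it is judged:
By the outcome, as a careful person would: the job done as asked, in the order asked, and still so for the second after the job is handed in, with the robot touching nothing.
It also fails if it takes over 147 s, if anything falls off the work surface, if the arm or the gripper's body presses on something with over 40 N, if the wrist force passes 120 N, or if a joint passes its speed limit or range.

## Working session

There is one attempt and no reset: what is moved stays moved. The work goes in short steps, each a Python script; the robot and the scene stay as the last script left them, time stands still between calls to the robot, and variables do not carry over. Pictures are saved under pics/ and viewed, at most 14 in all, crops included, and the job is handed in when it is done.

```bash
ls; mkdir -p pics; python3 - <<'E'
from plant import ctrl,sensors,optics
import cv2,numpy as np
for n in("scene","side"):
    im,d=optics.grab_frame(n); cv2.imwrite(f"pics/{n}0.png",im[:,:,::-1]); np.savez(f"{n}0.npz",im=im,d=d)
    p=optics.camera_params(n); print(n,p["mtx"].round(1).tolist(),(-p["R"].T@p["t"]).round(),p["R"].round(2).tolist())
print(optics.camera_params("wrist")["T_tool_cam"].round(2).tolist(),ctrl.tcp_to_tips,sensors.read_state())
E
```

```text
pics
scene [[458.7, 0.0, 280.6], [0.0, 458.7, 207.8], [0.0, 0.0, 1.0]] [1374.  -45.  667.] [[0.08, 1.0, -0.01], [0.62, -0.06, -0.78], [-0.78, 0.06, -0.62]]
side [[403.3, 0.0, 275.4], [0.0, 403.3, 209.4], [0.0, 0.0, 1.0]] [307. 479. 636.] [[-0.85, -0.53, -0.01], [-0.38, 0.63, -0.68], [0.36, -0.57, -0.73]]
[[0.0, -0.96, -0.27, 68.99], [1.0, 0.0, 0.0, 0.56], [-0.0, -0.27, 0.96, -116.43], [0.0, 0.0, 0.0, 1.0]] 25.0 {'t': 0.1, 'q': array([ 1.18449409e+00,  2.07404677e-01,  1.54281927e+00,  1.30018684e-06,
        1.39350725e+00, -1.50473814e-01]), 'qvel': array([-4.53604601e-04,  5.89139232e-05, -3.73263545e-03,  2.89052313e-05,
       -2.73750424e-03,  3.26129591e-04]), 'tau': array([-3.03577417e-04, -3.84089756e+01, -2.92549735e+01, -1.54238451e-04,
        4.75656721e-03, -1.06228447e-05]), 'eef_pos': array([134.10107207, 558.48855313, 255.19825902]), 'eef_rot': array([[-9.72320932e-01,  2.33647929e-01, -8.06913767e-04],
       [ 2.33649100e-01,  9.72318968e-01, -1.98046501e-03],
       [ 3.21846015e-04, -2.11418226e-03, -9.99997713e-01]]), 'force': array([0.5746441 , 0.21304185, 0.70253004]), 'wrist_torque': array([-0.01472893, -0.00592996,  0.01337257]), 'grasp_force': 0.0, 'grip_width': 85.29702374919296}
```

View pics/scene0.png

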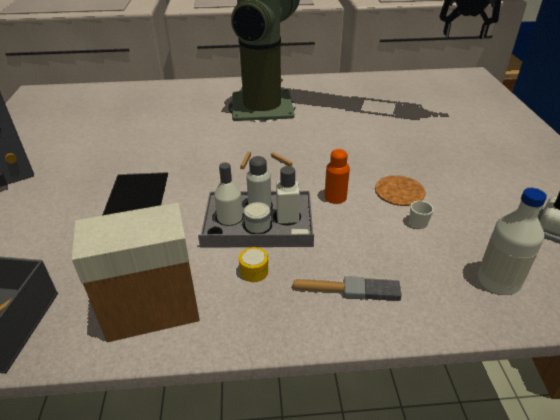

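View pics/side0.png

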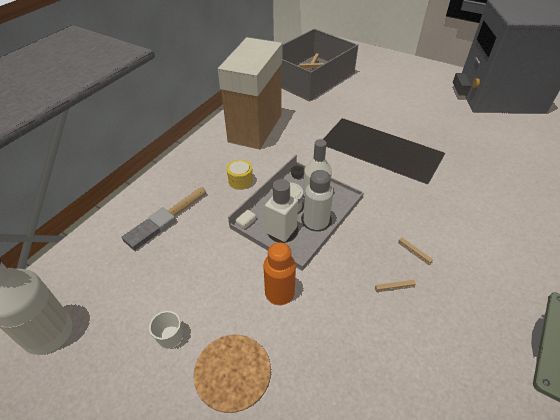

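Scene view: tin candidates are the metal tin with a pale label in the tray (257,217) and a yellow one outside it (254,264), so I choose the first. Can candidates are the grey-capped can in the tray's front (259,183) and the orange one (337,178), so again the first. The round bottle (228,200) is on the right spot and the square one (288,197) on the left. The mat is at (137,192) and the coaster at (400,190). The side view agrees: can (318,205), square (281,212), round (320,160), orange (280,275), mat (385,150), coaster (232,372).

```bash
cat > h.py <<'E'
from plant import ctrl,sensors,optics
import cv2,numpy as np
def cloud(n,im=None,d=None):
    p=optics.camera_params(n)
    if im is None:
        s=sensors.read_state(); im,d=optics.grab_frame(n)
    h,w=d.shape; u,v=np.meshgrid(np.arange(w),np.arange(h))
    K=p["mtx"]; c=np.stack([(u-K[0,2])/K[0,0]*d,(v-K[1,2])/K[1,1]*d,d],-1)
    if n=="wrist":
        T=p["T_tool_cam"]; c=c@T[:3,:3].T+T[:3,3]; X=c@s["eef_rot"].T+s["eef_pos"]
    else: X=(c-p["t"])@p["R"]
    X[d<=0]=np.nan
    return im,X
def down(a):  # tool down, jaw line (y) along world angle a
    y=np.array([np.cos(a),np.sin(a),0]); z=np.array([0,0,-1.]); return np.stack([np.cross(y,z),y,z],1)
E
python3 - <<'E'
from h import *
X={}
for n in("scene","side"):
    f=np.load(f"{n}0.npz"); X[n]=cloud(n,f["im"],f["d"])
px={"scene":dict(tin=(257,211),yel=(254,256),capR=(225,168),capF=(258,161),capL=(287,173),orange=(339,154),coast=(400,190),cup=(420,208),tbl=(300,330),mat=(140,185),soap=(300,233),plug=(215,231),jug=(533,197)),
"side":dict(tin=(297,190),yel=(239,167),capR=(320,144),capF=(319,178),capL=(281,187),orange=(280,250),coast=(232,372),cup=(166,320),tbl=(360,340),box=(250,60),bin=(318,40),matA=(342,122),matB=(440,153),matC=(430,180),matD=(327,145),pegA=(400,240),pegB=(430,262),pegC=(378,288),pegD=(413,284))}
for n in X:
    for k,(u,v) in px[n].items(): print(n,k,X[n][1][v,u].round(1), X[n][0][v,u])
# coaster and mat
for n in X:
    im,P=X[n]; hsv=cv2.cvtColor(im,cv2.COLOR_RGB2HSV).astype(int)
    z=P[...,2]
    m=(im.max(-1)<50)&(z>-5)&(z<12)&(P[...,1]<0)&(P[...,0]<750)&(P[...,0]>250)
    l,lab,st,_=cv2.connectedComponentsWithStats(m.astype(np.uint8)); i=1+st[1:,4].argmax()
    q=P[lab==i]; print(n,"mat",len(q),np.nanmedian(q,0).round(1),cv2.minAreaRect(q[:,:2].astype(np.float32)))
    m=(hsv[...,1]>110)&(hsv[...,0]<20)&(z>-3)&(z<12)&(P[...,1]>100)
    l,lab,st,_=cv2.connectedComponentsWithStats(m.astype(np.uint8)); i=1+st[1:,4].argmax()
    q=P[lab==i]; print(n,"coaster",len(q),np.nanmedian(q,0).round(1),cv2.minEnclosingCircle(q[:,:2].astype(np.float32)))
E
```

```text
scene tin [604.2 -38.9  47.9] [190 185 153]
scene yel [735.4 -50.2  42.4] [191 186 154]
scene capR [577.9 -99.7 144.9] [64 63 60]
scene capF [541.1 -30.7 134.2] [85 80 75]
scene capL [593.   26.9 134.7] [76 74 68]
scene orange [519.5 149.  127.9] [207  85   0]
scene coast [503.1 310.    6.3] [165 106  51]
scene cup [599.9 324.4  26.2] [111 110  93]
scene tbl [8.832e+02 2.310e+01 2.000e-01] [166 151 134]
scene mat [ 417.5 -325.2    2.5] [18 18 17]
scene soap [654.9  48.7  22.5] [166 160 139]
scene plug [ 635.5 -130.    25.4] [12 10  9]
scene jug [809.1 412.3 208.6] [ 11  46 113]
side tin [587.4 -49.6  49.2] [199 193 176]
side yel [735.5 -50.6  44.6] [199 193 176]
side capR [565.5 -95.6 146.7] [116 111 106]
side capF [527.9 -21.  134.1] [121 118 113]
side capL [574.5  35.9 135.1] [117 112 107]
side orange [504.8 154.1 131.3] [203 116  48]
side coast [495.  314.    7.2] [172 130  88]
side cup [632.7 306.5  25.1] [137 134 122]
side tbl [347.6 159.4   0.4] [182 172 162]
side box [ 809.1 -218.2  201.8] [194 188 171]
side bin [ 861.6 -666.4   59.6] [72 70 67]
side matA [ 632.6 -372.7    7.2] [59 56 52]
side matB [ 374.5 -383.1    3.4] [59 55 50]
side matC [ 366.3 -278.7    1. ] [111 104  96]
side matD [ 623.9 -268.     4.7] [57 55 52]
side pegA [363.1 -65.4  12.6] [152 125  90]
side pegB [297.1 -47.4   8.7] [106  88  67]
side pegC [nan nan nan] [180 148 106]
side pegD [308.5  18.8  12.5] [129 106  76]
scene mat 1817 [ 449.7 -330.1    4.8] ((451.4018249511719, -326.7283020019531), (126.9915771484375, 164.85586547851562), 89.23555755615234)
scene coaster 1134 [502.8 307.7   6.2] ((499.16259765625, 310.49285888671875), 60.844940185546875)
side mat 11 [503.1 -40.5   7.6] ((504.0848388671875, -40.640235900878906), (3.905395030975342, 26.126468658447266), 12.917295455932617)
side coaster 4614 [494.2 315.6   7.2] ((496.6206359863281, 312.27728271484375), 59.65723419189453)
```

```bash
python3 - <<'E'
from h import *
ctrl.move_l([134,558,330])
def view(tag,p,a):
    ctrl.move_ptp(p,down(a)); ctrl.hold(.2)
    im,X=cloud("wrist"); np.savez(tag+".npz",im=im,X=X); cv2.imwrite(f"pics/{tag}.png",im[:,:,::-1]); s=sensors.read_state(); print(tag,s["t"],s["q"].round(2),s["eef_pos"].round(1))
view("co",[495,312,330],np.pi/2)
view("trA",[565,-35,340],2.7)
view("trB",[565,-35,340],0.45)
view("mat",[505,-327,340],.45)
E
python3 -c "
import cv2,numpy as np
a=[cv2.imread(f'pics/{n}.png') for n in('trA','trB','co','mat')]
m=np.vstack([np.hstack(a[:2]),np.hstack(a[2:])]);cv2.imwrite('pics/m1.png',cv2.resize(m,(800,600),interpolation=3))"
```

```text
co 2.6 [ 0.42  0.18  1.42  0.    1.54 -1.16] [494.5 312.8 330.1]Traceback (most recent call last):
  File "<stdin>", line 7, in <module>
  File "<stdin>", line 4, in view
plant.MotionError: the arm cannot take that pose within its joint ranges
[ WARN:0@0.008] global loadsave.cpp:275 findDecoder imread_('pics/trA.png'): can't open/read file: check file path/integrity
[ WARN:0@0.008] global loadsave.cpp:275 findDecoder imread_('pics/trB.png'): can't open/read file: check file path/integrity
[ WARN:0@0.014] global loadsave.cpp:275 findDecoder imread_('pics/mat.png'): can't open/read file: check file path/integrity
Traceback (most recent call last):
ValueError: all the input arrays must have same number of dimensions, but the array at index 0 has 3 dimension(s) and the array at index 1 has 1 dimension(s)
```

```bash
python3 - <<'E'
from h import *
def view(tag,p,a):
    ctrl.move_ptp(p,down(a)); ctrl.hold(.2)
    im,X=cloud("wrist"); np.savez(tag+".npz",im=im,X=X); cv2.imwrite(f"pics/{tag}.png",im[:,:,::-1]); s=sensors.read_state(); print(tag,s["t"],s["q"].round(2),s["eef_pos"].round(1))
view("trA",[565,-35,340],np.pi/2)
view("mat",[505,-327,340],0)
view("trB",[565,-35,340],-np.pi/2)
E
python3 -c "
import cv2,numpy as np
a=[cv2.imread(f'pics/{n}.png') for n in('trA','trB','co','mat')]
m=np.vstack([np.hstack(a[:2]),np.hstack(a[2:])]);cv2.imwrite('pics/m1.png',cv2.resize(m,(800,600),interpolation=3))"
```

```text
trA 4.1833 [-0.21  0.14  1.45  0.    1.55 -1.79] [565.  -33.9 340. ]
mat 5.575 [-0.72  0.21  1.36  0.    1.57 -0.72] [ 505.6 -325.9  340.1]
trB 7.625 [-0.22  0.14  1.45 -0.    1.55  1.36] [565.  -35.4 340. ]
```

View pics/m1.png

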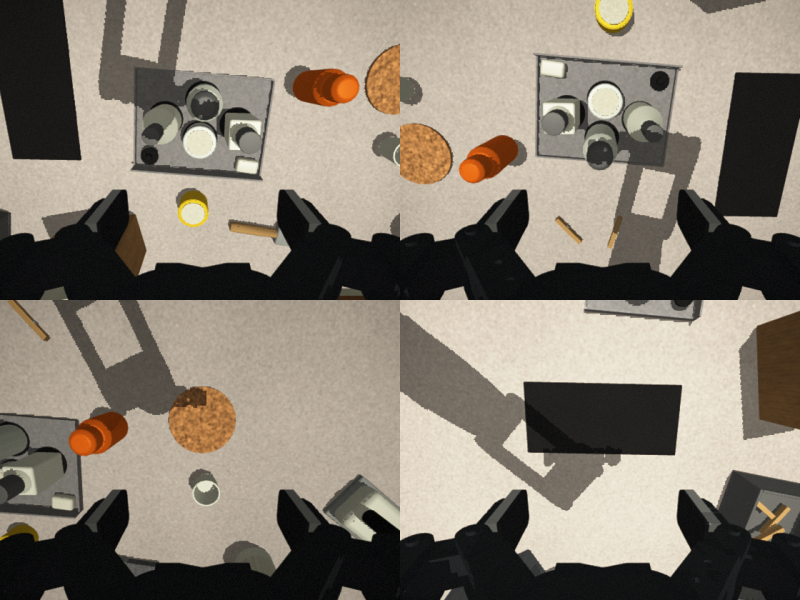

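The mosaic shows the tray from two opposite sides, with the tin at (200,140) and (604,100), the yellow decoy at (193,210) and (614,10), and the orange can apart from the tray at (327,88). The mat (605,418) and coaster (202,419) are clear. Next I measure.

```bash
cat >> h.py <<'E'
def top(X,c,r,thr=4,lo=20,z0=None):
    m=(np.hypot(X[...,0]-c[0],X[...,1]-c[1])<r)&(X[...,2]>lo)
    q=X[m]; zt=np.percentile(q[:,2],98) if z0 is None else z0
    q=q[abs(q[:,2]-zt)<thr]; (x,y),R=cv2.minEnclosingCircle(q[:,:2].astype(np.float32))
    return np.array([x,y,np.median(q[:,2]),R,q[:,0].mean(),q[:,1].mean()]).round(1)
E
python3 - <<'E'
from h import *
rough=dict(R=(572,-97,35),F=(534,-26,35),L=(583,32,35),tin=(597,-44,36))
for n in("trA","trB"):
    X=np.load(n+".npz")["X"]
    for k,(x,y,r) in rough.items(): print(n,k,top(X,(x,y),r if k!="tin" else 40,z0=(None if k!="tin" else 48)))
    m=(abs(X[...,0]-570)<160)&(abs(X[...,1]+35)<160)&(X[...,2]>11)&(X[...,2]<45)
    m2=(abs(X[...,0]-570)<160)&(abs(X[...,1]+35)<135)&(X[...,2]>4)&(X[...,2]<9)
    q=X[m2]; print(n,"floor z",np.median(q[:,2]))
    m=m|m2; l,lab,st,_=cv2.connectedComponentsWithStats(m.astype(np.uint8)); i=1+st[1:,4].argmax()
    print(n,"tray",cv2.minAreaRect(X[lab==i][:,:2].astype(np.float32)))
f=np.load("co.npz"); im,X=f["im"],f["X"]; hsv=cv2.cvtColor(im,cv2.COLOR_RGB2HSV)
m=(np.hypot(X[...,0]-497,X[...,1]-312)<85)&(hsv[...,1]>100); q=X[m]; print("co",np.median(q[:,2]),cv2.minEnclosingCircle(q[:,:2].astype(np.float32)),q.mean(0))
print("cup",top(X,(615,318),40)); print("orange",top(X,(512,151),40))
f=np.load("mat.npz"); im,X=f["im"],f["X"]
m=(abs(X[...,0]-505)<170)&(abs(X[...,1]+327)<90)&(im.max(-1)<45); l,lab,st,_=cv2.connectedComponentsWithStats(m.astype(np.uint8)); i=1+st[1:,4].argmax();q=X[lab==i]
print("mat",np.median(q[:,2]),cv2.minAreaRect(q[:,:2].astype(np.float32)))
m=X[...,2]>60; m[:, :]&=(X[...,2]<400)&(X[...,0]>640)&(X[...,1]<-100)
print("box x min",np.nanmin(X[m][:,0]) if m.any() else None)
# stereo check of heights from trA / trB rays: triangulate tin lid & caps via depth agreement above
E
```

```text
trA R [555.  -82.5 393.8  14.2 554.9 -82.6]
trA F [548.5 -30.8 407.8  27.5 546.2 -30.5]
trA L [557.   17.7 390.4  14.5 555.8  23.3]
trA tin [593.6 -44.7  47.4  36.7 598.1 -38.6]
trA floor z 5.106854755509232
trA tray ((575.7129516601562, -36.25292205810547), (240.74769592285156, 180.4097137451172), 85.37317657470703)
trB R [580.1 -67.4 400.5   4.5 581.4 -66.4]
trB F [530.9 -30.6 132.3  16.7 531.1 -30.6]
trB L [576.8  11.7 395.9  15.7 578.5   5.2]
trB tin [596.5 -46.7  47.2  37.2 599.9 -38.9]
trB floor z 5.009534778541877
trB tray ((575.4917602539062, -36.00353240966797), (240.72410583496094, 180.55596923828125), 85.3873519897461)
co 369.36350135673877 ((488.7974853515625, 312.8431091308594), 74.12202453613281) [488.10902767 311.72628293 259.10131935]
cup [618.7 319.4  43.7  24.9 619.2 319.7]
orange [507.5 152.5 126.4  17.  507.1 153.3]
mat 387.34839550704146 ((505.3539123535156, -320.7086181640625), (147.616455078125, 33.872352600097656), 0.30717799067497253)
box x min 741.7996431603748
```

```bash
sed -i 's/(X\[...,2\]>lo)/(X[...,2]>lo)\&(X[...,2]<160)/' h.py; python3 - <<'E'
from h import *
y=np.deg2rad(85.38-90); R2=np.array([[np.cos(y),-np.sin(y)],[np.sin(y),np.cos(y)]]); o=np.array([575.6,-36.1])-R2@[-25,0]
S={k:o+R2@np.array(v) for k,v in dict(R=(-30,-65),F=(-70,0),L=(-30,65),tin=(0,0)).items()}
print("yaw",y,{k:v.round(1).tolist() for k,v in S.items()})
for n in("trA","trB","scene","side"):
    if n[0]=="t": X=np.load(n+".npz")["X"]
    else: f=np.load(n+"0.npz"); X=cloud(n,f["im"],f["d"])[1]
    for k,z in dict(R=146,F=134,L=134).items(): print(n,k,top(X,S[k],26,lo=120,thr=3),top(X,S[k],40,z0=75 if k!="R" else 55,thr=14)[:4])
    print(n,"tin",top(X,S["tin"],30.5,z0=48,thr=3))
f=np.load("co.npz"); im,X=f["im"],f["X"]; hsv=cv2.cvtColor(im,cv2.COLOR_RGB2HSV)
m=(np.hypot(X[...,0]-497,X[...,1]-312)<85)&(X[...,2]<15)&(X[...,2]>3); q=X[m]; print("co",np.median(q[:,2]),cv2.minEnclosingCircle(q[:,:2].astype(np.float32)),q.mean(0))
f=np.load("mat.npz"); im,X=f["im"],f["X"]
m=(abs(X[...,0]-505)<170)&(abs(X[...,1]+327)<90)&(im.max(-1)<65)&(X[...,2]<15); l,lab,st,_=cv2.connectedComponentsWithStats(m.astype(np.uint8)); i=1+st[1:,4].argmax();q=X[lab==i]
print("mat",np.median(q[:,2]),cv2.minAreaRect(q[:,:2].astype(np.float32)))
E
python3 -c "
import cv2
a=cv2.imread('pics/trA.png');cv2.imwrite('pics/crop.png',cv2.resize(a[85:325,170:410],(600,600),interpolation=2))"
```

```text
yaw -0.0806342114421381 {'R': [565.4, -100.5], 'F': [530.7, -32.5], 'L': [575.9, 29.1], 'tin': [600.5, -38.1]}
trA R [ 566.8 -100.   144.8   11.7  566.7  -99.9] [560.6 -93.9  55.6  27.2]
trA F [529.6 -30.6 132.6  15.5 529.6 -30.6] [529.8 -30.5  88.2  26.8]
trA L [577.5  29.9 132.8  15.8 577.1  29.9] [577.1  30.1  87.3  31.8]
trA tin [599.1 -38.8  47.4  28.9 598.3 -38.4]
trB R [567.6 -99.8 144.7  11.9 567.7 -99.7] [575.3 -90.8  55.4  26.2]
trB F [530.4 -30.9 132.4  15.7 530.8 -30.5] [535.3 -30.8  75.7  26.4]
trB L [577.9  30.1 132.6  15.6 578.2  30. ] [578.2  29.7  87.4  32. ]
trB tin [599.5 -38.4  47.2  28.6 600.  -38.3]
scene R [ 568.  -101.2  146.3   12.4  569.1 -101.5] [ 570.  -100.7   55.3   29.1]
scene F [532.7 -32.  134.9  14.3 533.5 -32.9] [533.4 -31.9  75.5  27. ]
scene L [578.7  28.5 134.4  15.7 579.5  28.3] [578.5  28.3  76.5  32.6]
scene tin [600.2 -38.9  48.7  29.6 603.1 -39.3]
side R [567.6 -99.6 146.8  12.5 566.8 -99.4] [564.2 -93.5  57.6  27.9]
side F [530.7 -29.3 134.9  14.7 530.  -29.3] [527.5 -25.5  75.5  26.1]
side L [577.5  29.9 134.9  16.5 577.4  30.9] [576.9  31.4  76.7  31.7]
side tin [593.6 -45.6  49.2  27.5 588.1 -46.9]
co 4.863609739767469 ((496.88348388671875, 312.16253662109375), 59.82200622558594) [495.05418694 312.11744823   4.87207176]
mat 2.749660218494455 ((504.4449462890625, -328.4364318847656), (129.844970703125, 278.8276062011719), 89.0478286743164)
```

View pics/crop.png

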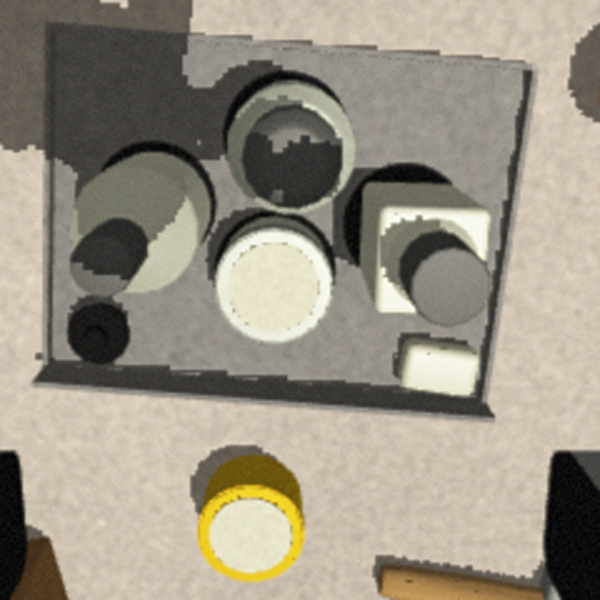

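The crop confirms the choice: the metal tin with a pale label in the tray, at (275,285) in the crop. The yellow one at (250,535) is outside the tray. I start with the right-hand (round) bottle.

```bash
cat >> h.py <<'E'
A=down(np.pi/2)
SP=dict(R=(567.3,-100.),F=(530.2,-30.7),L=(577.7,30.),tin=(599.4,-38.5),co=(497.,312.2))
G=dict(R=122,F=116,L=115,tin=26)          # grip height above underside
MAT={k:(504.6+d,-328.4-d*.0166) for k,d in dict(R=85,F=0,L=-85).items()}
OPEN=dict(R=50,F=62,L=56,tin=80); W=dict(R=24,F=38,L=32,tin=56)
ZT=310
def pick(k,xy,floor,zup=ZT):
    x,y=xy; z=floor+G[k]+6
    p=sensors.read_state()["eef_pos"]
    if p[2]<ZT-40: ctrl.move_l([p[0],p[1],ZT],vel=250)
    ctrl.move_ptp([x,y,ZT],A); ctrl.gripper_to(OPEN[k])
    ctrl.move_l([x,y,z+40],vel=250)
    if ctrl.move_l([x,y,z],vel=80,threshold=15): raise SystemExit(f"contact {sensors.read_state()}")
    ctrl.gripper_to(W[k]-8,force=40); s=sensors.read_state(); print(k,"grip",s["grip_width"].round(1),s["grasp_force"].round(1),s["eef_pos"].round(1))
    if abs(s["grip_width"]-W[k])>5: raise SystemExit("bad grip")
    ctrl.move_l([x,y,z+15],vel=60); ctrl.move_l([x,y,zup],vel=250)
    s=sensors.read_state(); print("up",s["grip_width"].round(1),s["force"].round(1),s["t"])
def place(k,xy,floor,zup=ZT):
    x,y=xy; z=floor+G[k]+6
    ctrl.move_l([x,y,ZT],rot=A,vel=280); ctrl.move_l([x,y,z+15],vel=220); ctrl.move_l([x,y,z+3],vel=60)
    c=ctrl.move_l([x,y,z-4],vel=15,threshold=3); s=sensors.read_state(); print(k,"down",c,(s["eef_pos"]-[x,y,z]).round(1),s["force"].round(1))
    ctrl.gripper_to(OPEN[k]); ctrl.hold(.1); ctrl.move_l([x,y,z+45],vel=120); ctrl.move_l([x,y,zup],vel=300); print("t",sensors.read_state()["t"])
E
python3 - <<'E'
from h import *
pick("R",SP["R"],6); place("R",MAT["R"],4)
im,X=cloud("wrist"); cv2.imwrite("pics/m2.png",im[:,:,::-1]); print(top(X,MAT["R"],40,lo=120,thr=3),MAT["R"])
E
```

```text
Traceback (most recent call last):
  File "h.py", line 34, in pick
    ctrl.gripper_to(W[k]-8,force=40); s=sensors.read_state(); print(k,"grip",s["grip_width"].round(1),s["grasp_force"].round(1),s["eef_pos"].round(1))
                                                                             ^^^^^^^^^^^^^^^^^^^^^
AttributeError: 'float' object has no attribute 'round'
```

```bash
sed -i 's/s\["grip_width"\].round(1)/round(s["grip_width"],1)/; s/s\["grasp_force"\].round(1)/round(s["grasp_force"],1)/' h.py; grep -n 'width' h.py; python3 - <<'E'
from h import *
s=sensors.read_state(); print(s["grip_width"],s["grasp_force"],s["eef_pos"],s["t"])
if abs(s["grip_width"]-24)>4: raise SystemExit
x,y=SP["R"]; ctrl.move_l([x,y,149],vel=60); ctrl.move_l([x,y,ZT],vel=250); print(sensors.read_state()["grip_width"],sensors.read_state()["force"])
place("R",MAT["R"],4)
im,X=cloud("wrist"); cv2.imwrite("pics/m2.png",im[:,:,::-1]); print(top(X,MAT["R"],40,lo=120,thr=3),MAT["R"])
E
```

```text
34:    ctrl.gripper_to(W[k]-8,force=40); s=sensors.read_state(); print(k,"grip",round(s["grip_width"],1),round(s["grasp_force"],1),s["eef_pos"].round(1))
35:    if abs(s["grip_width"]-W[k])>5: raise SystemExit("bad grip")
37:    s=sensors.read_state(); print("up",round(s["grip_width"],1),s["force"].round(1),s["t"])
22.752317754764807 39.1905802488327 [ 567.84784393 -100.28584568  134.72264012] 12.4917
23.13658214227841 [-0.4120631  -0.13285283 -2.65176412]
R down True [ 0.4 -0.5  0.7] [-0.2  0.2  4.2]
t 17.8167
[ 589.3 -330.   142.8   11.8  588.8 -330.1] (589.6, -329.811)
```

View pics/m2.png

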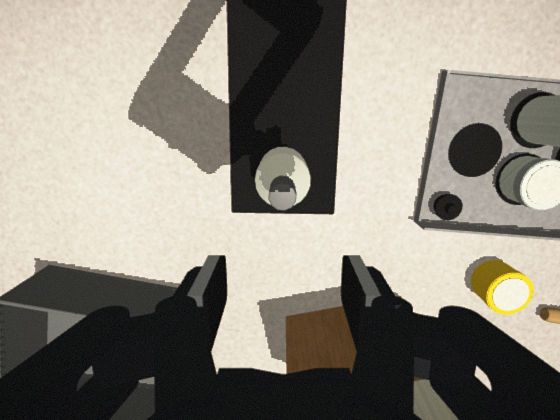

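The round bottle stands upright on the mat at (283,180), fully inside the mat's edge, and its spot in the tray (475,150) is free. The other two bottles and the tin come next.

```bash
python3 - <<'E'
from h import *
for k in "FL":
    pick(k,SP[k],6); place(k,MAT[k],4)
ctrl.move_ptp([565,-35,340],A); ctrl.hold(.2)
im,X=cloud("wrist"); cv2.imwrite("pics/m3.png",im[:,:,::-1]); print("tin",top(X,SP["tin"],45,lo=40,thr=3))
im,X=cloud("scene"); cv2.imwrite("pics/m4.png",im[:,:,::-1])
for k in "RFL": print(k,top(X,MAT[k],40,lo=115,thr=3),MAT[k])
cv2.imwrite("pics/m34.png",np.hstack([cv2.imread("pics/m3.png"),im[:,:,::-1]])[:, :, :]) 
m=cv2.imread("pics/m34.png"); cv2.imwrite("pics/m34.png",cv2.resize(m,(800,300),interpolation=3))
E
```

```text
F grip 36.5 40.4 [531.1 -31.  128.9]
up 36.7 [ 0.4  0.  -2.1] 22.2333
F down True [ 0.4 -0.5  0.9] [-0.4 -0.7  4.2]
t 26.6417
L grip 31.4 39.9 [578.4  29.8 127.8]
up 31.1 [ 0.3  1.  -2.4] 31.1833
L down True [ 0.3 -0.5  0.7] [-0.5  0.2  4.9]
t 35.9333
tin [599.  -38.5  47.5  28.6 598.8 -38.4]
R [ 590.5 -331.6  144.4   12.7  591.3 -331.1] (589.6, -329.811)
F [ 506.1 -330.7  132.6   15.   506.4 -329.9] (504.6, -328.4)
L [ 419.5 -328.5  132.7   16.8  421.4 -327.7] (419.6, -326.989)
```

View pics/m34.png

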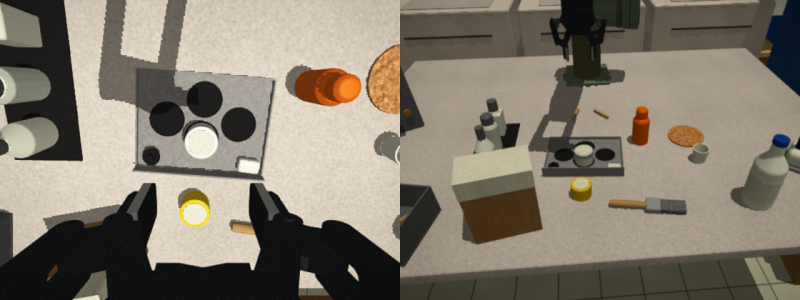

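All three bottles stand in a row on the mat (left panel, x≈30, y 30–140). The tin (200,140) is free and the three dark spots are bare. Now the tin.

```bash
python3 - <<'E'
from h import *
pick("tin",SP["tin"],6); place("tin",SP["co"],6)
ctrl.move_ptp([495,312,330],A); ctrl.hold(.2); im,X=cloud("wrist"); cv2.imwrite("pics/m5.png",im[:,:,::-1])
print("tin",top(X,SP["co"],50,lo=38,thr=3))
q=X[(np.hypot(X[...,0]-497,X[...,1]-312)<75)&(X[...,2]<15)&(X[...,2]>3)]; print("co",cv2.minEnclosingCircle(q[:,:2].astype(np.float32)))
E
```

```text
tin grip 55.1 42.8 [600.3 -38.7  39. ]
up 55.4 [ 0.3  0.1 -1.9] 41.7917
tin down True [0.4 0.3 1. ] [-0.1  1.1  4.6]
t 47.1333
tin [496.6 313.   47.5  28.6 496.2 313. ]
co ((497.0540466308594, 312.2090759277344), 59.90973663330078)
```

View pics/m5.png

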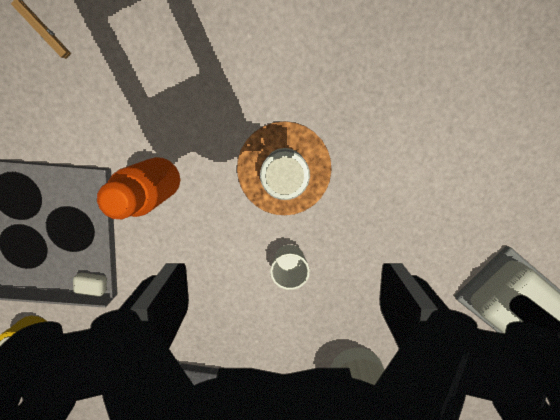

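The tin sits flat in the middle of the coaster (285,175), less than 1 mm off centre. Now the bottles go back.

```bash
python3 - <<'E'
from h import *
for k in "LFR":
    pick(k,MAT[k],4); place(k,SP[k],6)
X0=[]
for a,t in((np.pi/2,"A"),(-np.pi/2,"B")):
    ctrl.move_ptp([565,-35,340],down(a)); ctrl.hold(.2); im,X=cloud("wrist"); cv2.imwrite(f"pics/e{t}.png",im[:,:,::-1]); O=np.load(f"tr{t}.npz")["X"]
    for k in "RFL": print(t,k,top(X,SP[k],26,lo=120,thr=3),"was",top(O,SP[k],26,lo=120,thr=3))
im,X=cloud("side"); cv2.imwrite("pics/m6.png",np.hstack([cv2.resize(cv2.imread("pics/eA.png"),(400,300)),cv2.resize(im[:,:,::-1],(400,300))]))
print(sensors.read_state()["t"])
E
```

```text
L grip 30.9 39.8 [ 420.1 -327.6  125.8]
up 31.0 [ 0.4 -1.2 -2.9] 53.25
L down True [ 0.6 -0.1  0.8] [-0.5  1.   5.6]
t 57.9833
F grip 37.1 40.4 [ 505.2 -329.   126.9]
up 36.4 [ 0.   0.1 -2.9] 62.525
F down True [ 0.5 -0.1  0.9] [-0.2 -1.3  4.6]
t 66.9167
R grip 22.7 39.2 [ 590.1 -330.3  132.9]
up 23.3 [ 0.8  0.2 -2.4] 71.2583
R down True [ 0.5 -0.2  0.8] [-0.6 -1.2  4.2]
t 75.375
A R [567.  -99.8 144.9  11.9 566.7 -99.7] was [ 566.8 -100.   144.8   11.7  566.7  -99.9]
A F [529.8 -31.  132.6  15.5 529.4 -30.9] was [529.6 -30.6 132.6  15.5 529.6 -30.6]
A L [577.3  29.9 132.9  15.7 577.1  29.8] was [577.5  29.9 132.8  15.8 577.1  29.9]
B R [567.5 -99.5 144.6  11.7 567.7 -99.6] was [567.6 -99.8 144.7  11.9 567.7 -99.7]
B F [530.3 -30.6 132.5  15.5 530.6 -30.7] was [530.4 -30.9 132.4  15.7 530.8 -30.5]
B L [578.1  30.1 132.7  15.7 578.1  29.9] was [577.9  30.1 132.6  15.6 578.2  30. ]
78.9667
```

View pics/m6.png

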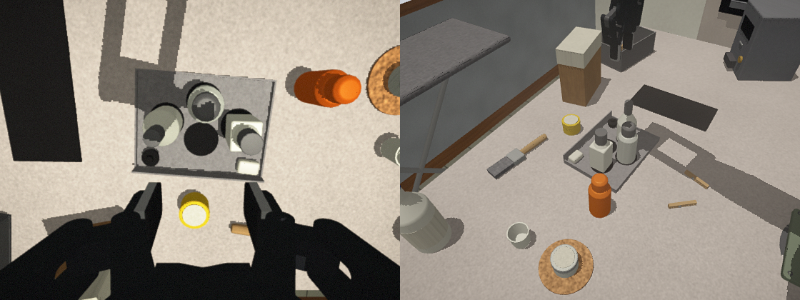

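All three bottles are back upright within half a millimetre of where they stood. The tin is on the coaster (565,262), the mat is empty, and the bystanders have not moved.

```bash
python3 -c "
from plant import ctrl
print(ctrl.finish_job())"
```

```text
the job is handed in; nothing more can be done
None
```

The job is done and handed in at about 79 s: the tin is centred on the coaster to within 1 mm, the three bottles are back upright within 0.5 mm of where they started, and nothing else was moved.

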